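Tuck a specimen carrier under the stage's hold-down leaf

ROBOT

A 6-joint arm with a two-finger parallel gripper is mounted at the origin on the work surface. World frame = base frame: x ahead of the robot, y to its left, z up, the work surface at z = 0. Lengths are in m, angles in degrees, forces in N, time in s.
With the tool pointing down it reaches from about 0.375 to 0.975 m from the base axis. Payload 3.8 kg.
Tool frame: the origin (TCP) lies midway between the tips of the shut fingers; the grasp point (between the pads) lies 19 mm behind it (arm.grip_depth is the distance from the TCP to the grasp point, in m); x points along the fingers, y is the direction in which the jaws open and shut, and the axes are right-handed (so a half turn about x gives the same grasp; the last joint's range is limited). The gripper opens to 85 mm and grips with 20 to 120 N. Pads are 22 mm wide; open, the fingers measure 114 mm over their backs; the gripper's body (76 mm by 85 mm) begins 54 mm behind the grasp point. The pads swing forward as they close: fully open they stand 13 mm farther back than shut.
Start: joints at [-76.484, 15.12, 91.902, -0, 72.978, -2.114], TCP at [0.182, -0.65, 0.231] pointing down, gripper open.
Joint ranges: [-150.88, 150.88], [-54.13, 125.18], [17.81, 147.31], [-75.09, 255.09], [0, 152.58], [-146.25, 146.25]. Speed limits (degrees/s): [147.25, 147.25, 180, 180, 180, 180].

INTERFACE

Orientations are given as [roll, pitch, yaw] about the fixed x, y, z axes, in that order (R = Rz(yaw) Ry(pitch) Rx(roll)).
In Python, from cell import arm gives the robot as it stands. The module is installed in compiled form; this text tells all that it offers.
- The arm moves only by the shell command python3 -m crank 'ROWS' [FORCE]. ROWS is JSON, a list of rows, each a list of 3 entries, a list of its own where there are three numbers: the shift along the tool's x, y, z in mm, then the turn about the tool's x in rad, then the closure, from -1 (fully open) to 1 (shut). In form: [[[tx, ty, tz], turn, jaw], ...]. A call has 1 to 8 rows; each row shifts and turns the commanded pose from where the row before left it, along the tool's axes as they then stand; what a row does not reach is not made up. A row lasts 1/10 s, in which the tool goes at most 50 mm and 8.59 degrees, less where a joint would pass 70% of its speed; a pose out of reach is approached as far as the arm can. A call is refused whole if a number of a shift passes 50 or a number of a turn 0.15, either way. A call with a gripper value outside its range is refused whole. The fingers move at their own pace and stop on an object; FORCE is the grip in N (left out, the last holds). Time passes only in rows, so rows that do not move let the fingers close. It gives the time, the measured TCP pose, the force and the opening at its end, in the units of the state.
- arm.state(): the state, without advancing time (a new reading comes with each control period).
- arm.read_camera(name): name is "scene" or "top" or "wrist"; returns a dict with "image" (400x640x3 uint8, red, green, blue), "K" (3x3 intrinsics, pixels), "pose" (4x4, takes a point from camera to world coordinates). Camera axes: x right, y up, looking along -z (the intrinsics and any distortion apply to the point x, -y, -z); pixel columns grow to the right and rows downward; lengths in m; the calibration is good to about 2 mm. A picture is of the moment at which its call begins. There is no depth.
- arm.close_job(): hands the job in, once; it reports no verdict.
Trained networks look in a picture, given as the dict that the camera call returned (one of the last four; its "shot" number tells which), for a name from the list of things; names that differ only in an ending like _2 or _b are one class to them, and where a whole thing is asked for, a point or a joint stands for the part that bears it (a point fixed in the world has none). Each returns a list of dicts, best first, with "score" (0 to 1); they miss things now and then, are a little off and sometimes report something else, mostly with a low value. They report only what shows in the picture. A call takes as long as a camera call. They do not tell look-alikes from the thing itself.
- arm.spot_in(label, picture): "centre" ([column, row] in pixels, amid what is visible of it).
The state is a dict: "time_s": time; "joint_pos": joint angles; "joint_vel": joint speeds; "tau": joint torques, N m; "position": TCP position; "tcp_rot": TCP orientation; "ft_force": force on the tool from outside, world axes, zero at the start; "torque": the same for the moment, N m; "opening": finger opening in m.
Only numpy, scipy, OpenCV 4.12 (cv2) and the standard library are available. Lean on these libraries where they do the work, as an engineer would, in place of code of your own. Each camera call takes 0.05 s, during which the arm holds its last target. There are 200 camera calls.

TASK

Pick up the steel specimen carrier by its upright grip, lay it flat on the inspection stage and slide its front edge under the hinged hold-down leaf, centred and square, until about half of the leaf's depth covers it, without lifting the leaf. Finish while still gripping the carrier and pressing it down flat on the stage, firmly but without forcing (about 10 N), and hold it so. Leave the other things on the bench where they stand.

Things in the scene. Friction and masses are not known exactly. Their poses are not given: they have to be found in the camera images.
- carrier_grip (a point): Specimen carrier, loose, 0.14-0.28 kg, lying on the bench: steel plate 110 mm long (x), 50 wide (y), 4 thick, with an upright grey grip block 26 long (x), 16 wide (y), 48 tall on it. This point: the block's centre, 28 mm above the plate's underside. The front edge is 75 mm ahead along the carrier's +x (roughly away from the robot), the rear edge 35 mm behind. z up.
- carrier_front (a point): Middle of the carrier's front edge, at its underside (75 mm ahead of and 28 mm below carrier_grip); same axes. A small flush copper section in the plate lies between this edge and the block.
- stage_mouth (a point): Point on the inspection stage's flat top, 30 mm above the bench, straight below the middle of the leaf's free edge. x points in under the leaf (tucking direction, roughly away from the robot), y along the edge, z up. The bare stage top runs 150 mm from here towards -x. A stop bar under the leaf's hinge lies 52 mm ahead along +x.
- leaf (a joint): Hold-down leaf on the stage: aluminium flap 60 mm deep (x), 80 wide (y), 3 thick, hinged at its far end. Value in rad: 0 = resting level, its underside 8 mm above the stage, free edge flared up 4 mm more; grows as the free edge lifts. About 1 N at the edge lifts it.
- stage: The inspection stage, fixed: dark flat block 220 mm long (x), 120 wide, 30 high, a small side knob 22 mm out on either side. Origin: centre of its underside, 40 mm behind (-x) and 30 mm below stage_mouth; same axes. Two hinge lugs at the far end rise 16 mm above its top.
- puck_a: Bystander: black moulded disc 30 mm across, 20 mm high, origin under its centre.
- puck_b: Bystander: grey moulded disc 40 mm across, 25 mm high, origin under its centre.
- jar: Bystander: amber glass jar 44 mm across, 60 mm high, white cap, origin under its centre.
- tray: Bystander: white open tray 120 x 90 x 22 mm, origin under its centre.
- beaker: Bystander: glass beaker 66 mm across, 80 mm high, origin under its centre.
- objective: Bystander: steel objective lens standing upright, 32 mm across, 42 mm high, origin under its centre.
Things that resemble listed ones, but are neither listed nor needed, are in the scene too. Leave any turquoise or yellow look-alike of the part that bears carrier_grip alone.

How it is judged:
By the outcome, as a careful person would: the job done as asked, in the order asked, and still so for the second after the job is handed in, while the arm keeps its last pose, push and grip.
It also fails if it takes over 45 s, if anything falls off the work surface, if the arm or the gripper's body presses on something with over 40 N, if the wrist force passes 120 N, or if a joint passes its speed limit or range.

## Working session

There is one attempt and no reset: what is moved stays moved. The work goes in short steps, Python scripts to look and compute and a shell command to move; the robot and the scene stay as the last step left them, time stands still between calls to the robot, and variables do not carry over. Pictures are saved under pics/ and viewed, about 8 in all and at most 12, crops included, and the job is handed in when it is done.

```bash
mkdir -p pics; cat > h.py <<'E'
from cell import arm
import numpy as np, cv2
from scipy.spatial.transform import Rotation as R
def shot(cam,fn=None):
    p=arm.read_camera(cam)
    if fn: cv2.imwrite('pics/'+fn,cv2.cvtColor(p['image'],cv2.COLOR_RGB2BGR))
    return p
def unproj(p,px,z):
    K=p['K'];T=p['pose']; d=np.linalg.inv(K)@[px[0],px[1],1.]; d=T[:3,:3]@[d[0],-d[1],-d[2]]
    o=T[:3,3]; return o+d*(z-o[2])/d[2]
def proj(p,X):
    T=p['pose'];c=T[:3,:3].T@(np.array(X)-T[:3,3]); v=p['K']@[c[0],-c[1],-c[2]]; return v[:2]/v[2]
E
python3 - <<'E'
from h import *
print({k:np.round(v,3) for k,v in arm.state().items()})
for c in('top','scene'):
    p=shot(c,c+'0.png'); print(c,p.keys(),p['K'].round(1).tolist(),p['pose'].round(3).tolist())
    for l,z in(('carrier_grip',.028),('stage',.03),('leaf',.04),('puck_a',.02),('jar',.06),('tray',.01),('beaker',.08),('objective',.04)):
        print(l,[(np.round(r['centre']).tolist(),round(r['score'],2),unproj(p,r['centre'],z)[:2].round(3).tolist()) for r in arm.spot_in(l,p)])
E
```

```text
{'time_s': np.float64(0.0), 'joint_pos': array([-7.6484e+01,  1.5169e+01,  9.1981e+01,  1.0000e-03,  7.2977e+01,
       -2.1150e+00]), 'joint_vel': array([-0.002, -0.054,  0.064, -0.005,  0.041, -0.01 ]), 'tau': array([-0.0000e+00, -5.1511e+01, -3.6732e+01,  0.0000e+00,  1.3000e-02,
       -0.0000e+00]), 'position': array([ 0.182, -0.649,  0.23 ]), 'tcp_rot': array([-92.435,  89.872, 103.196]), 'ft_force': array([ 0.291,  0.024, -0.155]), 'torque': array([0.02 , 0.069, 0.008]), 'opening': np.float64(0.086)}
top dict_keys(['image', 'K', 'pose', 'shot']) [[447.2, 0.0, 312.8], [0.0, 447.2, 202.5], [0.0, 0.0, 1.0]] [[0.021, 0.983, -0.184, 0.313], [-1.0, 0.024, 0.014, 0.029], [0.018, 0.183, 0.983, 1.243], [0.0, 0.0, 0.0, 1.0]]
carrier_grip [([363.0, 148.0], 0.96, [0.7, -0.126]), ([373.0, 201.0], 0.9, [0.548, -0.155]), ([369.0, 259.0], 0.8, [0.388, -0.142]), ([430.0, 274.0], 0.7, [0.352, -0.307]), ([248.0, 193.0], 0.41, [0.563, 0.192])]
stage [([246.0, 194.0], 0.6, [0.56, 0.197])]
leaf [([243.0, 163.0], 0.65, [0.646, 0.208]), ([470.0, 230.0], 0.47, [0.473, -0.419])]
puck_a [([325.0, 148.0]
[... 284 characters left out ...]
K', 'pose', 'shot']) [[520.9, 0.0, 329.1], [0.0, 520.9, 198.5], [0.0, 0.0, 1.0]] [[0.614, -0.494, 0.616, 1.33], [0.789, 0.362, -0.496, -0.642], [0.022, 0.79, 0.613, 0.845], [0.0, 0.0, 0.0, 1.0]]
carrier_grip [([332.0, 280.0], 0.89, [0.738, -0.15]), ([284.0, 242.0], 0.7, [0.576, -0.166]), ([179.0, 223.0], 0.62, [0.373, -0.329]), ([254.0, 205.0], 0.57, [0.419, -0.151])]
stage [([393.0, 190.0], 0.57, [0.582, 0.174])]
leaf [([416.0, 194.0], 0.61, [0.636, 0.2])]
puck_a [([364.0, 253.0], 0.49, [0.709, -0.035])]
jar [([328.0, 210.0], 0.79, [0.574, -0.038])]
tray [([461.0, 164.0], 0.95, [0.588, 0.44])]
beaker [([201.0, 297.0], 0.63, [0.658, -0.41])]
objective [([158.0, 267.0], 0.5, [0.494, -0.433])]
```

View pics/top0.png

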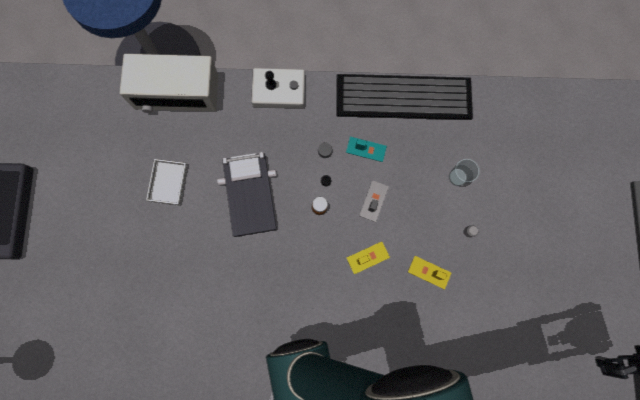

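View pics/scene0.png

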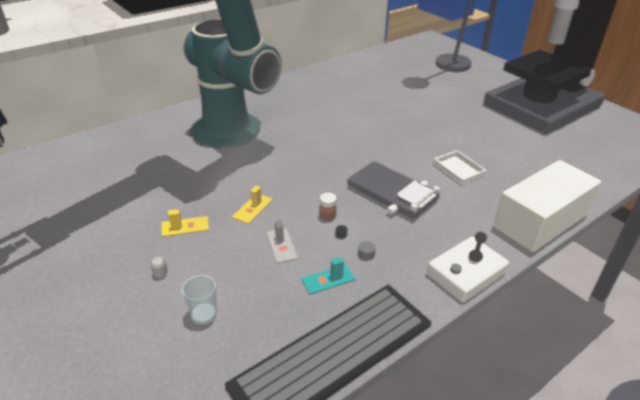

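Candidates in the top view are: grey with copper (373,201), turquoise (367,149), and yellow (369,259) and (430,274). Only the grey one fits "steel plate, grey block". Its copper end is toward +x. I'll confirm this in a crop that also shows the stage.

```bash
python3 - <<'E'
from h import *
im=cv2.imread('pics/top0.png'); cv2.imwrite('pics/crop1.png',cv2.resize(im[135:245,212:398],None,fx=4.3,fy=4.3,interpolation=cv2.INTER_CUBIC))
E
```

```text
(no output)
```

View pics/crop1.png

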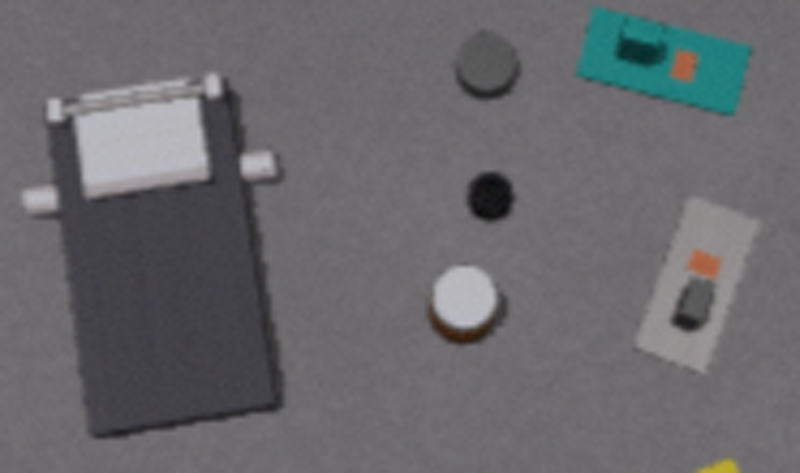

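The crop shows the grey plate (corners about (690,197), (760,220), (707,372), (637,347)), copper at (704,262) and the block at (694,303). This is the real carrier. The leaf's free edge runs from (85,195) to (210,180).

```bash
python3 - <<'E'
from h import *
p=shot('top'); s=4.3
f=lambda u,v,z: unproj(p,((u+.5)/s-.5+212,(v+.5)/s-.5+135),z)
c=[f(*q,.004) for q in((690,197),(760,220),(707,372),(637,347))]
c=np.array(c)[:,:2];fr=(c[0]+c[1])/2;re=(c[2]+c[3])/2;d=fr-re
print('carrier',c.round(4).tolist(),'len',np.linalg.norm(d),'yaw',np.degrees(np.arctan2(d[1],d[0])),'grip',c.mean(0)-d/np.linalg.norm(d)*.02)
L=f(85,190,.045);Rr=f(210,173,.045);print('leaf edge',L,Rr,np.linalg.norm(L-Rr),(L+Rr)/2)
e=L-Rr;print('yaw from edge',np.degrees(np.arctan2(-e[0],e[1])))
a=f(92,428,.03);b=f(275,403,.03);print('rear corners',a,b,np.linalg.norm(a-b)); 
e=a-b;print('yaw',np.degrees(np.arctan2(-e[0],e[1])),'mid',(a+b)/2)
m=(a+b)/2;t=np.arctan2(-e[0],e[1]);print('mouth from rear',m+.15*np.array([np.cos(t),np.sin(t),0]))
st=arm.state();M=R.from_euler('xyz',st['tcp_rot'],degrees=True).as_matrix();print(M.round(3))
w=shot('wrist');X=np.linalg.inv(np.vstack([np.c_[M,st['position']],[0,0,0,1]]))@w['pose'];print(X.round(3).tolist())
E
```

```text
carrier [[0.6128, -0.1562], [0.5983, -0.2026], [0.4959, -0.1669], [0.5114, -0.1211]] len 0.10790856367846831 yaw -19.145022746056704 grip [ 0.53571656 -0.15513067]
leaf edge [0.59788248 0.23665103 0.045     ] [0.61102716 0.15757816 0.045     ] 0.08015796922172652 [0.60445482 0.1971146  0.045     ]
yaw from edge 9.438260229620187
rear corners [0.44738647 0.22653991 0.03      ] [0.46589623 0.1117911  0.03      ] 0.11623209719251991
yaw 9.163263409950046 mid [0.45664135 0.16916551 0.03      ]
mouth from rear [0.60472714 0.19305274 0.03      ]
[[-0.     0.269 -0.963]
 [-0.    -0.963 -0.269]
 [-1.     0.     0.   ]]
[[-0.001, 0.279, -0.96, -0.143], [1.0, 0.0, -0.001, 0.0], [0.0, -0.96, -0.279, -0.071], [0.0, 0.0, 0.0, 1.0]]
```

```bash
python3 -m crank '[[[5,-29.3,-36.4],0,-1],[[5,-29.3,-36.4],0,-1],[[5,-29.3,-36.4],0,-1],[[5,-29.3,-36.4],0,-1],[[5,-29.3,-36.4],0,-1],[[5,-29.3,-36.4],0,-1],[[5,-29.3,-36.4],0,-1],[[5,-29.3,-36.4],0,-1]]' && python3 -m crank '[[[5,-29.3,-36.4],0,-1],[[5,-29.3,-36.4],0,-1],[[5,-29.3,-36.4],0,-1],[[5,-29.3,-36.4],0,-1],[[5,-29.3,-36.4],0,-1],[[0,0,0],0.12,-1],[[0,0,0],0.12,-1],[[0,0,0],0.12,-1]]' && python3 -m crank '[[[0,0,0],0.12,-1],[[0,0,0],0.126,-1],[[0,0,0],0,-1],[[0,0,0],0,-1],[[0,0,0],0,-1]]'
python3 - <<'E'
from h import *
st=arm.state();print(st['position'],st['tcp_rot'],st['joint_pos'].round(1))
p=shot('wrist','w1.png');print(arm.spot_in('carrier_grip',p),proj(p,(.536,-.155,.028)))
E
```

```text
time_s: 1.8
position: [0.4, -0.3443, 0.1915]
tcp_rot: [124.6, 89.9, -39.8]
ft_force: [1.0, 0.7, -0.8]
opening: 0.0854
time_s: 2.6
position: [0.5353, -0.1549, 0.1663]
tcp_rot: [61.9, 90.0, -123.3]
ft_force: [-0.1, -0.4, -0.2]
opening: 0.0854
time_s: 3.1
position: [0.5349, -0.1558, 0.1663]
tcp_rot: [-179.2, 90.0, -18.2]
ft_force: [-0.3, 0.1, -0.2]
opening: 0.0854
[ 0.53494177 -0.15576305  0.16634668] [-179.23611423   89.99479411  -18.21258698] [-18.8   5.3 110.5   0.   64.2  90.2]
[{'centre': [348.4, 301.9], 'score': 0.81}, {'centre': [240.3, 24.6], 'score': 0.79}, {'centre': [316.8, 167.7], 'score': 0.65}, {'centre': [507.9, 282.0], 'score': 0.57}] [318.09047713 195.06443527]
```

View pics/w1.png

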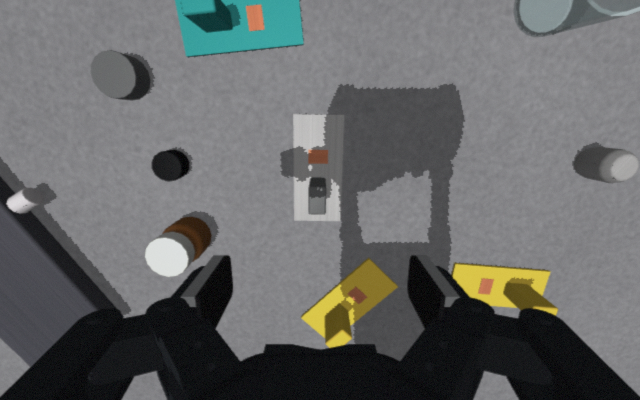

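The wrist view shows the grey plate well aligned with the tool (corners (293,114), (344,115), (341,221), (294,221)) and the block at (317,195). The rest of the view is bystanders and a yellow look-alike at (345,305).

```bash
python3 - <<'E'
from h import *
p=shot('wrist')
c=np.array([unproj(p,q,.004)[:2] for q in((293,114),(344.5,115),(341.5,221),(294,221))])
fr=(c[0]+c[1])/2;re=(c[2]+c[3])/2;d=fr-re;g=c.mean(0)-d/np.linalg.norm(d)*.02
print(c.round(4).tolist(),np.linalg.norm(d),np.degrees(np.arctan2(d[1],d[0])),g)
e=c[0]-c[1]; print(np.degrees(np.arctan2(-e[0],e[1])))
st=arm.state();M=R.from_euler('xyz',st['tcp_rot'],degrees=True).as_matrix()
print('toolshift mm',M.T@(np.r_[g,.011]-st['position'])*1000, 'yaw',np.degrees(np.arctan2(-M[1,2],-M[0,2])))
E
```

```text
[[0.6157, -0.1565], [0.5984, -0.2039], [0.4947, -0.1675], [0.5115, -0.1188]] 0.11035673538329571 -19.650704424173192 [ 0.53624918 -0.15493943]
-20.089986386485023
toolshift mm [155.3123037   -1.21819564  -0.98085652] yaw -19.03773157919496
```

```bash
python3 -m crank '[[[40,-1,-1],0.011,-1],[[40,0,0],0,-1],[[40,0,0],0,-1],[[25,0,0],0,-1],[[10,0,0],0,-1],[[0,0,0],0,-1],[[0,0,0],0,-1]]' 60 && python3 -m crank '[[[0,0,0],0,1],[[0,0,0],0,1],[[0,0,0],0,1],[[0,0,0],0,1],[[0,0,0],0,1],[[0,0,0],0,1],[[0,0,0],0,1],[[0,0,0],0,1]]' 60 && python3 -m crank '[[[0,0,0],0,1],[[0,0,0],0,1],[[0,0,0],0,1],[[-5,0,0],0,1],[[-15,0,0],0,1],[[-30,0,0],0,1],[[0,0,0],0,1],[[0,0,0],0,1]]' 80
python3 - <<'E'
from h import *
p=shot('wrist','w2.png');st=arm.state();print(st['position'],st['tcp_rot'],st['torque'],st['ft_force'])
E
```

```text
time_s: 3.95
position: [0.5374, -0.1555, 0.0125]
tcp_rot: [-178.6, 89.9, -18.3]
ft_force: [1.3, -0.1, 0.0]
opening: 0.0856
time_s: 4.75
position: [0.5367, -0.1552, 0.0118]
tcp_rot: [-173.2, 90.0, -12.9]
ft_force: [-0.2, -0.2, 5.2]
opening: 0.0156
time_s: 5.55
position: [0.537, -0.1554, 0.0624]
tcp_rot: [179.5, 89.9, -20.2]
ft_force: [1.0, -0.3, -2.6]
opening: 0.0154
[ 0.53589724 -0.1550407   0.06124729] [ 13.46876866  89.99309865 173.74467333] [-0.04356048  0.06255925  0.01050831] [-0.90354957 -1.06213305 -1.86810879]
```

View pics/w2.png

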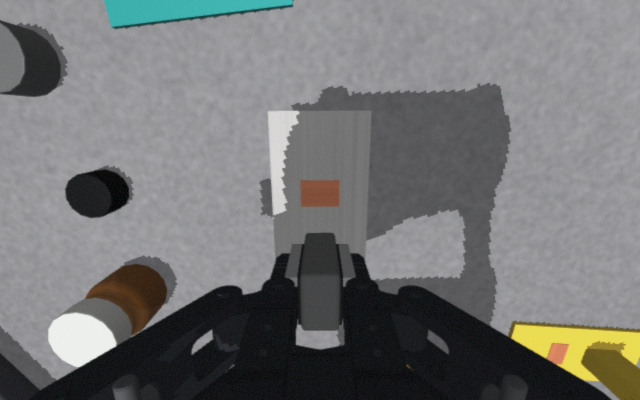

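The wrist view shows the block held, with the plate level and square. The front edge runs from (267,111) to (372,111), with copper at (320,193). Next I'll compare this with the expected pose and work out the carry to the stage.

```bash
python3 - <<'E'
from h import *
p=shot('wrist');st=arm.state();M=R.from_euler('xyz',st['tcp_rot'],degrees=True).as_matrix();P=st['position']
for off in(.0077,.0097):
  for dz in(-.075,-.077,-.073): print(off,dz,[proj(p,P+M@[off,y,dz]).round(1).tolist() for y in(-.025,.025)])
zt=P[2]-.0077
c=[M.T@(unproj(p,q,zt)-P)*1000 for q in((267,111),(372,111))];print('front corners tool mm',np.round(c,1))
yaw=np.degrees(np.arctan2(-M[1,2],-M[0,2]));print('yaw',yaw)
# stage target: front edge 25mm before mouth
t=np.radians(9.3);ex=np.array([np.cos(t),np.sin(t),0]);m=np.array([.6046,.195,0])
g=m-ex*.1; print('grip target',g); print('shift tool now', M.T@(g-[P[0],P[1],0])*1000,'turn',np.radians(yaw-9.3))
E
```

```text
0.0077 -0.075 [[267.4, 112.8], [370.3, 112.8]]
0.0077 -0.077 [[267.2, 108.4], [370.5, 108.4]]
0.0077 -0.073 [[267.6, 117.1], [370.1, 117.1]]
0.0097 -0.075 [[268.1, 112.9], [369.6, 112.9]]
0.0097 -0.077 [[267.9, 108.6], [369.8, 108.6]]
0.0097 -0.073 [[268.3, 117.1], [369.4, 117.1]]
front corners tool mm [[  7.6 -25.1 -75.8]
 [  7.6  25.8 -75.8]]
yaw -19.716824541907265
grip target [0.50591443 0.17883962 0.        ]
shift tool now [ 2.04987129e-01 -3.04199076e+02  1.40183526e+02] turn -0.5064391267297771
```

```bash
python3 -m crank '[[[-20,0,0],0,1],[[-40,0,0],0,1],[[-30,-30,14],0,1],[[0,-40,18],0,1],[[0,-40,18],0,1],[[0,-40,18],0,1],[[0,-40,18],0,1],[[0,-40,18],0,1]]' && python3 -m crank '[[[0,-40,20],0,1],[[0,-34,16],0,1],[[0,0,0],-0.12,1],[[0,0,0],-0.12,1],[[0,0,0],-0.12,1],[[0,0,0],-0.1464,1],[[0,0,0],0,1],[[0,0,0],0,1]]'
python3 - <<'E'
from h import *
p=shot('wrist','w3.png');st=arm.state();M=R.from_euler('xyz',st['tcp_rot'],degrees=True).as_matrix();print(st['position'],'yaw',np.degrees(np.arctan2(-M[1,2],-M[0,2])),proj(p,(.6046,.195,.03)),arm.spot_in('leaf',p))
E
```

```text
time_s: 6.45
position: [0.5144, 0.098, 0.1498]
tcp_rot: [28.6, 89.8, -171.1]
ft_force: [0.5, -0.5, -1.4]
opening: 0.0153
time_s: 7.25
position: [0.5062, 0.1781, 0.1501]
tcp_rot: [7.6, 89.9, -163.3]
ft_force: [0.4, 0.2, -1.4]
opening: 0.015
[0.50640227 0.17807273 0.15036218] yaw 9.118986756290248 [317.61637293  82.67778075] [{'centre': [311.8, 40.9], 'score': 0.66}, {'centre': [319.9, 195.6], 'score': 0.31}]
```

View pics/w3.png

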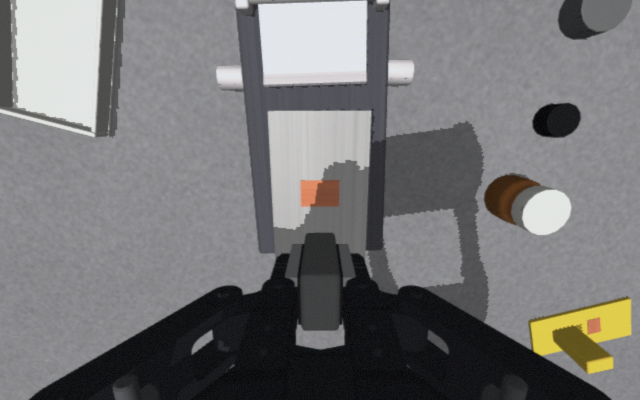

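The wrist view shows the stage nearly in line. The leaf is at (313,45), its free edge at about row 85 between columns 262 and 369, and the plate's front edge at row 111. I'll enlarge this once for the fine alignment.

```bash
python3 - <<'E'
from h import *
im=cv2.imread('pics/w3.png'); cv2.imwrite('pics/crop2.png',cv2.resize(im[0:130,215:415],None,fx=4,fy=4,interpolation=cv2.INTER_CUBIC))
E
```

```text
(no output)
```

View pics/crop2.png

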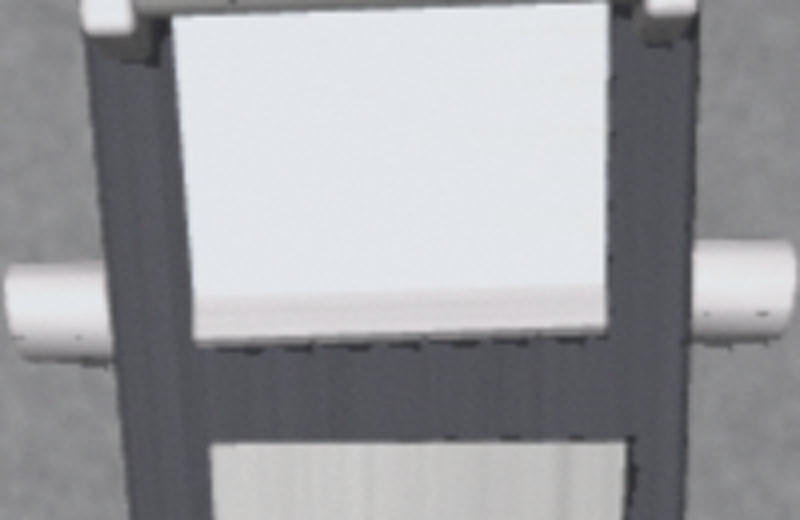

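```bash
python3 - <<'E'
from h import *
p=shot('wrist');st=arm.state();M=R.from_euler('xyz',st['tcp_rot'],degrees=True).as_matrix();P=st['position']
def f(u,v,z): return M.T@(unproj(p,((u+.5)/4-.5+215,(v+.5)/4-.5),z)-P)*1000
T=lambda a,b:np.degrees(np.arctan2((b-a)[2],(b-a)[1]))
L,r=f(194,340,.0435),f(607,326,.0435);print('edge',L.round(1),r.round(1),'mid',((L+r)/2).round(1),np.linalg.norm(L-r),'ang',T(L,r))
a,b=f(173,17,.041),f(609,3,.041);print('hinge',a.round(1),b.round(1),((a+b)/2).round(1),'ang',T(a,b))
A,B=f(88,40,.03),f(130,510,.03);C,D=f(695,40,.03),f(685,510,.03)
for q,w in((A,B),(C,D)): print('side',q.round(1),w.round(1),'ang',np.degrees(np.arctan2(-(w-q)[1],(w-q)[2])))
z=P[2]-.0077;l,q=f(211,444,z),f(627,441,z);print('front',l.round(1),q.round(1),((l+q)/2).round(1),T(l,q))
E
```

```text
edge [107.2 -43.7 -97.1] [107.3  37.  -99.6] mid [107.2  -3.4 -98.3] 80.68333686171854 ang -1.7769403051817787
hinge [ 109.7  -45.  -152.8] [ 109.7   35.3 -155. ] [ 109.7   -4.9 -153.9] ang -1.580868419037663
side [ 120.7  -63.7 -152.5] [120.8 -61.6 -64.7] ang -1.3413365331493345
side [ 120.7   53.7 -152.5] [120.8  57.2 -64.6] ang -2.276093547321458
front [  7.6 -24.7 -74.9] [  7.6  25.3 -75.2] [  7.6   0.3 -75. ] -0.36215873068737153
```

```bash
python3 -m crank '[[[20,-0.9,0],-0.027,1],[[40,0,0],0,1],[[30,0,0],0,1],[[10,0,0],0,1],[[0,0,0],0,1],[[0,0,0],0,1],[[0,0,0],0,1]]' && python3 -m crank '[[[3,0,0],0,1],[[2,0,0],0,1],[[1,0,0],0,1],[[0,0,0],0,1],[[0,0,0],0,1]]'
python3 - <<'E'
from h import *
for i in range(3): arm.read_camera('top'); st=arm.state();print(st['position'],st['ft_force'],st['torque'])
M=R.from_euler('xyz',st['tcp_rot'],degrees=True).as_matrix();print('yaw',np.degrees(np.arctan2(-M[1,2],-M[0,2])))
E
```

```text
time_s: 8.1
position: [0.5088, 0.1798, 0.0534]
tcp_rot: [-173.8, 89.8, 17.1]
ft_force: [0.5, 0.8, -1.1]
opening: 0.0154
time_s: 8.6
position: [0.5068, 0.1792, 0.0453]
tcp_rot: [-11.2, 90.0, 179.6]
ft_force: [1.3, 0.6, -2.3]
opening: 0.0151
[0.50681564 0.17916864 0.04527014] [-0.35653531  0.27870955 -2.29486759] [-0.02329852  0.02848529  0.04953491]
[0.5068728  0.17918207 0.04527549] [ 0.64201032  0.07468574 -0.76736168] [-0.01661212 -0.0081419   0.00343713]
[0.50690648 0.1792102  0.04531238] [-0.16167121 -0.04847193 -0.62642079] [-0.00544838  0.01078696 -0.02607689]
yaw 10.841602373716924
```

```bash
for i in 1 2 3 4 5 6; do :; done; python3 -m crank '[[[1,0,0],0,1],[[1,0,0],0,1],[[0,0,0],0,1],[[0,0,0],0,1]]' | egrep 'posi|force'; python3 -m crank '[[[1,0,0],0,1],[[0,0,0],0,1],[[0,0,0],0,1]]'| egrep 'posi|force'; python3 - <<'E'
from h import *
for i in range(4): arm.read_camera('top'); st=arm.state();print(st['position'],st['ft_force'].round(2),st['torque'].round(3))
E
```

```text
position: [0.5068, 0.1792, 0.0432]
ft_force: [-0.2, -0.8, -2.2]
position: [0.5068, 0.1792, 0.0422]
ft_force: [-0.6, -0.8, -1.1]
[0.50681143 0.17917517 0.04222944] [-0.13 -0.04 -0.79] [ 0.037 -0.023 -0.008]
[0.50685109 0.17917216 0.04227623] [ 0.49 -0.14 -1.56] [ 0.047  0.016 -0.035]
[0.50688923 0.17919404 0.04230007] [-0.14 -0.48 -2.33] [-0.021  0.075 -0.054]
[0.50687319 0.17919513 0.04230472] [-0.05  0.62 -2.22] [0.036 0.033 0.018]
```

```bash
for n in 1; do python3 -m crank '[[[0.5,0,0],0,1],[[0,0,0],0,1],[[0,0,0],0,1]]' | egrep 'posi|force'; python3 -m crank '[[[0.5,0,0],0,1],[[0,0,0],0,1],[[0,0,0],0,1]]'| egrep 'posi|force';  python3 -m crank '[[[0.5,0,0],0,1],[[0,0,0],0,1],[[0,0,0],0,1]]'| egrep 'posi|force'; done; python3 - <<'E'
from h import *
for i in range(4): arm.read_camera('top'); st=arm.state();print(st['position'],st['ft_force'].round(2),st['torque'].round(3))
E
```

```text
position: [0.507, 0.1792, 0.0419]
ft_force: [-1.0, -0.5, 0.1]
position: [0.507, 0.1792, 0.0419]
ft_force: [-2.9, -0.7, 4.9]
position: [0.507, 0.1792, 0.0419]
ft_force: [-3.5, -2.6, 9.4]
[0.50693372 0.17922648 0.04185053] [-4.54 -1.35  9.25] [-0.1    0.639 -0.053]
[0.50695031 0.17922459 0.04185137] [-4.21 -1.27  8.94] [-0.217  0.624  0.01 ]
[0.50697853 0.17923533 0.04186948] [-3.71 -1.59  9.07] [-0.113  0.578  0.028]
[0.5069732  0.17920751 0.04186348] [-3.66 -1.93  9.45] [-0.191  0.616  0.002]
```

```bash
python3 -m crank '[[[-0.9,0,0],0,1],[[0,0,0],0,1],[[0,0,-2],0,1],[[0,0,-4],0,1],[[0,0,-4],0,1],[[0,0,-4],0,1],[[0,0,-3],0,1],[[0,0,0],0,1]]'; python3 - <<'E'
from h import *
p=shot('wrist','w4.png')
im=cv2.imread('pics/w4.png'); cv2.imwrite('pics/crop3.png',cv2.resize(im[0:130,215:415],None,fx=4,fy=4,interpolation=cv2.INTER_CUBIC))
for i in range(3): arm.read_camera('top'); st=arm.state();print(st['position'],st['ft_force'].round(2),st['torque'].round(3))
E
```

```text
time_s: 11.55
position: [0.5235, 0.1824, 0.0419]
tcp_rot: [-8.3, 90.0, -177.4]
ft_force: [-3.9, -1.5, 4.4]
opening: 0.0149
[0.52351874 0.18246739 0.04188494] [-3.01 -1.48  5.75] [-0.121  0.322  0.065]
[0.52351358 0.18244428 0.041883  ] [-3.03 -0.29  4.9 ] [-0.033  0.3    0.084]
[0.52352436 0.18244066 0.04189169] [-2.02 -0.39  5.4 ] [-0.01   0.361  0.015]
```

View pics/w4.png

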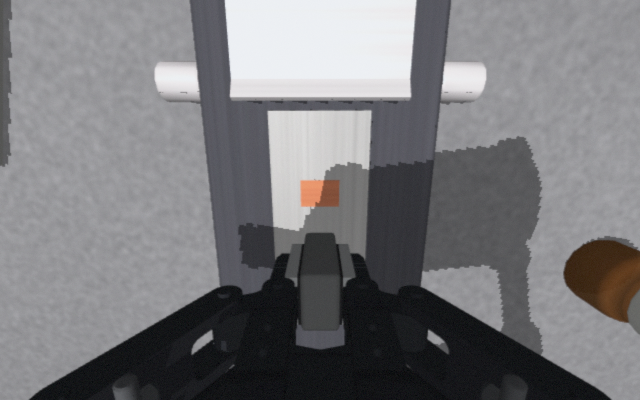

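The plate is flat and square. The leaf edge at row 99 (columns 231 to 411) is parallel to the plate front at row 111 (columns 267 to 372), and their midpoints match at about 320. I'll work out the remaining distance.

```bash
python3 - <<'E'
from h import *
p=shot('wrist');st=arm.state();M=R.from_euler('xyz',st['tcp_rot'],degrees=True).as_matrix();P=st['position']
f=lambda q,z:M.T@(unproj(p,q,z)-P)*1000
g=cv2.cvtColor(p['image'],cv2.COLOR_RGB2GRAY).astype(int)
for c in(245,290,350,400): print(c,g[92:114,c].tolist())
for r in(85,90): d=np.diff(g[r]); print(r,[(i,int(d[i])) for i in range(200,440) if abs(d[i])>25])
for q in((231,99.5),(411,99.5)):print('edge',f(q,.0435).round(1))
for q in((267,110.5),(372,110.5)):print('front',f(q,.034).round(1))
for q in((199,50),(205,110)):print('L',f(q,.03).round(1))
for q in((446,50),(437,110)):print('R',f(q,.03).round(1))
E
```

```text
245 [225, 228, 228, 229, 221, 169, 142, 136, 117, 92, 90, 91, 91, 90, 89, 90, 91, 89, 92, 90, 93, 91]
290 [226, 226, 228, 228, 222, 170, 146, 137, 116, 90, 86, 88, 90, 87, 88, 86, 87, 89, 121, 207, 214, 216]
350 [225, 225, 228, 229, 222, 171, 145, 138, 112, 67, 53, 66, 87, 90, 90, 91, 90, 103, 141, 201, 207, 206]
400 [226, 227, 228, 228, 221, 171, 145, 137, 118, 95, 89, 90, 90, 93, 90, 90, 87, 89, 91, 90, 91, 91]
85 [(229, 57), (230, 55), (409, -58), (410, -55)]
90 [(229, 79), (230, 38), (409, -38), (410, -60), (411, -29)]
edge [ -1.6 -39.3 -79.5]
edge [ -1.6  41.3 -79.5]
front [  7.9 -25.  -75.1]
front [  7.9  25.7 -75.1]
L [  11.9  -56.3 -102.3]
L [ 11.9 -56.4 -75.5]
R [  11.9   59.8 -102.3]
R [ 11.9  58.5 -75.4]
```

```bash
python3 -m crank '[[[0,0.3,-3],0,1],[[0,0.3,-5],0,1],[[0,0,-5],0,1],[[0,0,-5],0,1],[[0,0,-5],0,1],[[0,0,-5],0,1],[[0,0,-5],0,1],[[0,0,-2.5],0,1]]'; python3 -m crank '[[[0.3,0,0],0,1],[[0,0,0],0,1],[[0,0,0],0,1]]'; python3 - <<'E'
from h import *
p=shot('wrist','w5.png');shot('scene','s5.png')
a=cv2.imread('pics/w5.png')[0:300,120:520];b=cv2.imread('pics/s5.png')[140:240,330:460]
cv2.imwrite('pics/c5.png',np.hstack([a,cv2.resize(b,(390,300),interpolation=cv2.INTER_CUBIC)]))
for i in range(4): arm.read_camera('top'); st=arm.state();print(st['position'],st['ft_force'].round(2),st['torque'].round(3))
E
```

```text
time_s: 12.6
position: [0.558, 0.1884, 0.0419]
tcp_rot: [0.2, 89.9, -169.0]
ft_force: [-6.6, -1.4, 9.0]
opening: 0.015
time_s: 12.9
position: [0.5583, 0.1885, 0.0419]
tcp_rot: [-1.6, 90.0, -170.8]
ft_force: [-4.5, -0.6, 7.2]
opening: 0.015
[0.55829284 0.18846992 0.04189558] [-3.51 -1.34  6.9 ] [-0.074  0.512  0.001]
[0.55827843 0.18846893 0.04188312] [-3.31 -1.65  7.09] [-0.128  0.597  0.017]
[0.55828319 0.18847589 0.04188866] [-5.   -1.42  7.37] [-0.056  0.545  0.029]
[0.55826467 0.18846751 0.04186248] [-4.44 -1.32  7.79] [-0.128  0.583 -0.042]
```

View pics/c5.png

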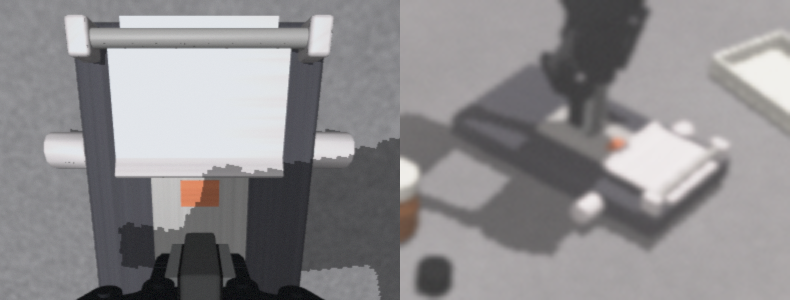

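```bash
python3 -m crank '[[[0.2,0,0.2],0,1],[[0,0,0],0,1],[[0,0,0],0,1],[[0,0,0],0,1]]'; python3 - <<'E'
from h import *
p=shot('wrist');st=arm.state();M=R.from_euler('xyz',st['tcp_rot'],degrees=True).as_matrix();P=st['position']
f=lambda q,z:M.T@(unproj(p,q,z)-P)*1000
g=cv2.cvtColor(p['image'],cv2.COLOR_RGB2GRAY).astype(int)
for c in(250,290,350,390): print(c,g[168:184,c].tolist())
for r in(160,190): d=np.diff(g[r]); print(r,[(i,int(d[i])) for i in range(180,460) if abs(d[i])>15])
for v,z in((174,.045),(177.5,.042)):
  for u in(235.5,403):print('edge',f((u,v),z).round(1))
F=[]
for i in range(8): arm.read_camera('top');F.append(arm.state()['ft_force'])
print(np.mean(F,0),arm.state()['position'])
E
```

```text
time_s: 13.6
position: [0.5583, 0.1884, 0.0419]
tcp_rot: [-4.4, 90.0, -173.6]
ft_force: [-4.6, -0.9, 8.9]
opening: 0.0149
250 [215, 213, 213, 214, 217, 216, 218, 204, 154, 125, 87, 85, 84, 86, 83, 86]
290 [214, 214, 212, 212, 216, 216, 217, 209, 157, 149, 189, 193, 193, 193, 192, 190]
350 [132, 132, 133, 133, 135, 136, 137, 129, 102, 92, 105, 107, 107, 107, 108, 105]
390 [208, 205, 207, 206, 194, 144, 136, 131, 103, 80, 53, 50, 49, 51, 51, 51]
160 [(204, -44), (205, -53), (234, 51), (235, 61), (236, 16), (401, -42), (402, -57), (403, -30), (429, -22), (431, 18), (432, 40), (441, 40), (443, -39), (444, -23)]
190 [(207, -28), (208, -24), (270, 42), (271, 41), (272, 17), (321, -38), (322, -23), (367, -30), (368, -20), (429, 18)]
edge [ -3.1 -39.6 -46.1]
edge [ -3.1  39.9 -46.1]
edge [ -0.1 -40.6 -43.8]
edge [ -0.1  40.9 -43.8]
[-4.56318392 -0.70983058  8.07521723] [0.55828776 0.18847583 0.04188664]
```

```bash
python3 - <<'E'
from h import *
print(arm.close_job()); s=arm.state(); print(s['time_s'],s['ft_force'],s['opening'],s['position'])
E
```

```text
the job is handed in; nothing more can be done
None
the job is handed in; nothing more can be done
```

I gripped the grey steel carrier by its block, laid it flat on the stage and slid it under the leaf. I handed it in while still gripping it (80 N grip command) and pressing it down.

**Depth and centring:** the last wrist measurement put the leaf's free edge about 30 mm behind the carrier's front edge, half of the leaf's 60 mm depth. The carrier is centred to within about 1 mm. Squareness was last checked just before tucking, when the front edge ran parallel to the leaf edge.

**Leaf:** it looked level and unlifted in the last wrist and scene views.

**Pressing force:** the mean downward reading was 8.1 N. Adding back my estimate of the carrier's weight (about 1.6 N) makes the push on the stage about 9.7 N. About 4.6 N of sideways force was left from the slide.

**Time and bystanders:** the clock was at about 14 s of the 45 s. I saw no contact with the bystanders or the look-alikes, but took no final overview picture to confirm that. The state could not be read after hand-in.

**Disagreement:** the first top-camera estimate of the stage's angle was about 1.5° off the close wrist view. I used the wrist view.

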